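# Fill the gift carton with guest soaps and spread the clip over its flap

### The job

Lift the soap dish by its upright tab and tip the three little soaps into the open carton without touching them with the gripper, then set the empty dish down upright on the sill and let go of it. Then squeeze the levers of the spring clip so that its jaws open wide, lower the gaping jaws over the top edge of the carton's tall flap, near the middle of that edge, so that a jaw hangs well down on each side of it, and finish while still holding the clip squeezed open there, not resting on or pressing against the carton. Leave the flask, the bowl, the trimmer dock and the comb undisturbed.

Things in the scene. Friction and masses are not known exactly. Their poses are not given: they have to be found in the camera images.
- dish: polished steel soap dish, loose, 120 g. Origin at the underside centre of its pan, z up. Pan 100 (x) by 80 mm (y), floor 4 mm thick, rim up to 16 mm on three sides; the -x end is open (the mouth, roughly towards the robot at the start). Tab handle behind the +x end. Soaps stay put while it is level, begin to slide at 13 to 20 degrees of tilt; 28 degrees or more, mouth down, clears it.
- dish_handle (a point): grip point of the dish: middle of the upright tab, 70 mm from the dish's origin along its +x, 26 mm above the underside. The tab is 10 mm thick (y), 32 mm long (x) and reaches from 4 to 46 mm height; it starts 4 mm behind the pan.
- dish_mouth (a point): middle of the open lip of the dish, on the upper face of its floor: 50 mm from the dish's origin along -x, 4 mm up
- soap0_center (a point): centre of a white rounded guest soap, 26 x 20 x 15 mm, 15 g, lying loose in the dish
- soap1_center (a point): centre of the second soap, alike
- soap2_center (a point): centre of the third soap, alike
- carton: cardboard gift carton, fixed. Origin at the underside centre, z up. Open-topped box 150 mm (x) by 130 mm (y), walls 4 mm thick and 55 mm high, floor 4 mm; its +y side (the robot's left, nearly) is a stiff flat flap 4 mm thick that stands on straight up to 110 mm height over the full 150 mm.
- flap_edge (a point): middle of the top edge of the carton's flap: 63 mm from the carton's origin along +y, 110 mm up. x runs along the edge, y is the normal of the flap, z up.
- clip_center (a point): centre of the loose dark steel spring clip (55 g, 75 mm tall), which stands on its closed jaws on the sill; 37.5 mm above its foot. x along the 50 mm wide jaws and the hinge pin, y from jaw to jaw, z up (axes of the +y half, which turns by half of the spread when squeezed). Pin 34 mm above the foot. Jaws 10 mm thick each; the room inside takes an edge up to 25 mm deep.
- clip_levers (a point): between the two levers, 60 mm above the clip's foot: grip here from above, closing along y, fingertips not below the pin. The levers, 32 mm wide (x), lean apart, 46 mm over their outsides at the top. Pressed together they end parallel, 20 mm over their outsides, the jaws then 20 mm apart. The spring yields from about 4 N; about 10 N a side holds it fully open
- clip_spread (a joint): opening of the clip in rad: 0 jaws closed, 0.6 fully spread (stop); a spring closes it
- jaw_tip_a (a point): middle of the lower inner edge of the clip's +y jaw
- jaw_tip_b (a point): middle of the lower inner edge of the clip's -y jaw
- flask: bystander: cut-glass cologne flask, 50 x 50 mm, 114 mm tall, loose, on the left; origin at its foot
- bowl: bystander: white ceramic bowl, 110 mm across, 50 mm high, loose, on the left; origin at its foot
- dock: bystander: silver trimmer charging dock with a toggle, 100 x 80 mm, 159 mm tall, fixed, on the right; origin at its foot
- comb: bystander: wooden comb 160 mm long (x), 33 mm wide, 7 mm thick, loose, lying on the right
Things that resemble listed ones, but are neither listed nor needed, are in the scene too. Leave any blue or red look-alike of the dish alone.

How it is judged:
By the outcome, as a careful person would: the job done as asked, in the order asked, and still so for the second after the job is handed in, while the arm keeps its last pose, push and grip.
It also fails if it takes over 72 s, if anything falls off the work surface, if the arm or the gripper's body presses on something with over 40 N, if the wrist force passes 120 N, or if a joint passes its speed limit or range.

### The arm

A 6-joint arm with a two-finger parallel gripper is mounted at the origin on the work surface. World frame = base frame: x ahead of the robot, y to its left, z up, the work surface at z = 0. Lengths are in m, angles in degrees, forces in N, time in s.
With the tool pointing down it reaches from about 0.4 to 0.825 m from the base axis. Payload 7 kg.
Tool frame: the origin (TCP) lies between the finger pads; the fingertips stand 14 mm ahead of it and the grasp point (between the pads) lies 5 mm behind it; z points along the fingers, y is the line along which they close (so a half turn about z gives the same grasp; the last joint's range is limited). The gripper opens to 88 mm and grips with 3 to 60 N. Pads are 19 mm wide; open, the fingers measure 130 mm over their backs; the gripper's body (78 mm by 193 mm) begins 47 mm behind the grasp point.
Start: joints at [-59.696, 20.546, 0.682, 0, -70.136, -16.507], TCP at [0.161, -0.656, 0.209] pointing down, gripper open.
Joint ranges: [-176.03, 176.03], [-82.01, 121.73], [-58.28, 71.71], [-173.87, 95.51], [-174.79, -0.11], [-173.66, 173.66]. Speed limits (degrees/s): [136.94, 136.94, 172.46, 180, 180, 180].

### API

Orientations are given as [roll, pitch, yaw] about the fixed x, y, z axes, in that order (R = Rz(yaw) Ry(pitch) Rx(roll)).
In Python, from plant import status, cams, job gives the robot as it stands. The module is installed in compiled form; this text tells all that it offers.
- The arm moves only by the tool step_arm, never from a script. Its arguments are lists of equal length, an entry for each row: "xyz": the shift along the tool's x, y, z each as a share of 20 cm, from -1 to 1, a list of three; "yaw": the turn about the tool's z as a share of 360 degrees, from -1 to 1; "claw": the closure, from -1 (fully open) to 1 (shut). A call has 1 to 20 rows; each row is the pose to reach, as a shift and turn from the pose commanded when the call began, along the tool's axes at that moment, turning the shorter way round; what a row does not reach only later rows make up. A row lasts 1/12 s, in which the tool goes at most 41.7 mm and 7.16 degrees, less where a joint would pass 70% of its speed; a pose out of reach is approached as far as the arm can. A call with a number of a shift or a turn outside -1 to 1 is refused whole. A call with a gripper value outside its range is refused whole. The fingers move at their own pace and stop on an object; "grip_force" is the grip in N (left out, the last holds). Time passes only in rows, so rows that repeat a pose let the fingers close. It gives the time, the measured TCP pose, the force, the opening and the grip force at its end, in the units of the state.
- status.get_state(): the state, without advancing time (a new reading comes with each control period).
- cams.capture(name): name is "scene" or "top" or "wrist"; returns (picture, depth): 480x640x3 uint8, blue, green, red; 480x640 float32, m along the optical axis (not along the pixel's ray), 0 where there is no reading.
- cams.calibration(name): a dict with "mtx" (3x3 intrinsics, pixels), "camera_from_world" (4x4, takes a point from world to camera coordinates); the wrist camera has in their place "T_tool_cam" (4x4, takes a point from camera to tool coordinates, whose origin is the TCP and whose axes are the flange's). Camera axes: x right, y down, z forward; pixel columns grow to the right and rows downward; lengths in m; the calibration is good to about 2 mm. A picture is of the moment at which its call begins: read the wrist's pose just before it. calibration takes no time and is no camera call.
- job.close_job(): hands the job in; it is judged then, once.
The state is a dict: "time_s": time; "joints": joint angles; "qd": joint speeds; "joint_torque": joint torques, N m; "tcp_pos": TCP position; "eef_rot": TCP orientation; "contact_force": force on the tool from outside, world axes, zero at the start; "moment": the same for the moment, N m; "gripper_width": finger opening in m; "gripper_force": force on a finger pad.
Only numpy, scipy, OpenCV 4.12 (cv2) and the standard library are available. Lean on these libraries where they do the work, as an engineer would, in place of code of your own. Each camera call takes 0.05 s, during which the arm holds its last target. There are 200 camera calls.

## Working session

There is one attempt and no reset: what is moved stays moved. The work goes in short steps, Python scripts to look and compute and a tool call to move; the robot and the scene stay as the last step left them, time stands still between calls to the robot, and variables do not carry over. Pictures are saved under pics/ and viewed, at most 10 in all, crops included, and the job is handed in when it is done.

Besides the shell and the picture viewer there is one more tool, called after "Emit:" as name(argument=value, ...), one argument or row to a line, values as JSON. step_arm: Moves the arm, as the interface text tells. Shift numbers are shares of 20 cm and turn numbers shares of 360 degrees, none past 1 either way. Its arguments: {"type":"object","properties":{"xyz":{"type":"array"},"yaw":{"type":"array"},"claw":{"type":"array"},"grip_force":{"type":"number"}},"required":["xyz","yaw","claw"]}

```bash
mkdir -p pics; ls
python3 - <<'E'
from plant import status,cams
import cv2,numpy as np
s=status.get_state();print(s)
for n in("scene","top"):
    p,d=cams.capture(n);cv2.imwrite(f"pics/{n}0.png",p);np.savez(f"{n}0.npz",p=p,d=d);c=cams.calibration(n);print(n,c)
print(cams.calibration("wrist"))
E
```

```text
pics
{'time_s': 0.0, 'joints': array([-5.96984870e+01,  2.05919919e+01,  6.32318740e-01, -1.98436927e-02,
       -7.01350873e+01, -1.65073322e+01]), 'qd': array([-0.05347982,  0.07747648,  0.02995806,  0.0724106 , -0.04311262,
        0.05206048]), 'joint_torque': array([ 4.61365380e-04, -5.82717669e+01,  2.93075502e+01,  6.99775457e+00,
        7.14180715e-03, -1.42519734e-04]), 'tcp_pos': array([ 0.16078955, -0.65502635,  0.20760624]), 'eef_rot': array([ 1.79903844e+02, -9.04237533e-03, -1.66212570e+02]), 'contact_force': array([-0.09858271, -0.00540544, -0.57122479]), 'moment': array([ 0.0307488 ,  0.03811731, -0.03384608]), 'gripper_force': 0.0, 'gripper_width': 0.08762622205527267}
scene {'mtx': array([[595.36613927,   0.        , 319.56500582],
       [  0.        , 595.36613927, 246.98680852],
       [  0.        ,   0.        ,   1.        ]]), 'camera_from_world': array([[-0.36451944,  0.93116338, -0.00776804,  0.19727598],
       [ 0.73694542,  0.28337001, -0.61368793, -0.30315151],
       [-0.5692425 , -0.2294258 , -0.78951047,  1.78319782],
       [ 0.        ,  0.       
[... 284 characters left out ...]
    [-0.99565123,  0.02399934, -0.09001475,  0.52320127],
       [ 0.08971367, -0.01334242, -0.99587822,  1.3465085 ],
       [ 0.        ,  0.        ,  0.        ,  1.        ]])}
{'mtx': array([[334.31604672,   0.        , 315.35220065],
       [  0.        , 334.31604672, 236.06515153],
       [  0.        ,   0.        ,   1.        ]]), 'T_tool_cam': array([[-6.68847281e-04, -9.69347301e-01, -2.45693635e-01,
         6.59682070e-02],
       [ 9.99999535e-01, -8.19035426e-04,  5.09100732e-04,
         2.72637136e-04],
       [-6.94727212e-04, -2.45693180e-01,  9.69347398e-01,
        -1.75702317e-01],
       [ 0.00000000e+00,  0.00000000e+00,  0.00000000e+00,
         1.00000000e+00]])}
```

View pics/top0.png

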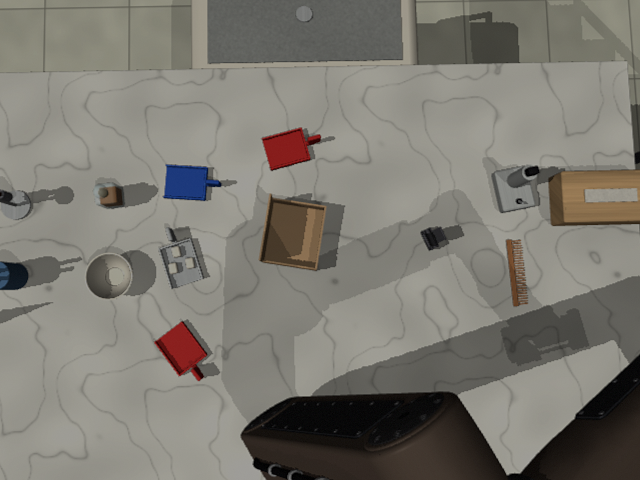

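View pics/scene0.png

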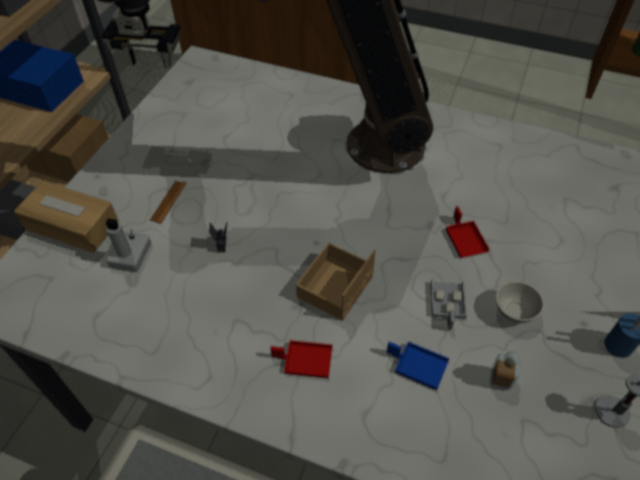

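The top view shows the grey steel dish with three soaps at about (183,260), its tab at (171,236). The red dishes at (290,148) and (183,348) and the blue one at (188,183) are look-alikes. The grey one fits because it is steel and holds the soaps. The carton is at (293,233) with its flap on the left, the clip at (434,238), and the dock and comb are on the right. I'll measure next.

```bash
cat > h.py <<'E'
import numpy as np,cv2
from plant import status,cams
from scipy.spatial.transform import Rotation as R
def world(d,cal,s=None):
    K=cal["mtx"];v,u=np.mgrid[0:480,0:640]
    P=np.stack([(u-K[0,2])/K[0,0]*d,(v-K[1,2])/K[1,1]*d,d],-1)
    if "T_tool_cam" in cal:
        T=np.eye(4);T[:3,:3]=R.from_euler("xyz",s["eef_rot"],degrees=True).as_matrix();T[:3,3]=s["tcp_pos"];T=T@cal["T_tool_cam"]
    else: T=np.linalg.inv(cal["camera_from_world"])
    W=P@T[:3,:3].T+T[:3,3];W[d==0]=np.nan
    return W
def rect(p):
    (c,wh,a)=cv2.minAreaRect(p[:,:2].astype(np.float32));return np.round(c,4),np.round(wh,4),round(a,2),len(p)
E
python3 - <<'E'
from h import *
z=np.load("top0.npz");W=world(z["d"],cams.calibration("top"));p=z["p"]
def reg(x0,x1,y0,y1,lo,hi):
    w=W[y0:y1,x0:x1].reshape(-1,3);return w[(w[:,2]>lo)&(w[:,2]<hi)]
print("table z",np.nanmedian(W[300:320,230:280,2]))
print("dish all",rect(reg(155,215,215,292,.009,.06)))
t=reg(155,190,215,250,.03,.06);print("tab",rect(t),np.median(t,0))
print("carton all",rect(reg(250,340,185,280,.03,.13)))
f=reg(250,340,185,280,.09,.13);print("flap",rect(f),np.median(f,0))
print("carton low",rect(reg(250,340,185,280,.045,.07)))
c=reg(415,455,220,258,.02,.1);print("clip",rect(c),c.max(0),c.min(0))
c=reg(415,455,220,258,.06,.1);print("clip top",rect(c))
for n,b in dict(flask=(90,130,175,215),bowl=(80,137,250,305),blue=(160,225,160,205),red1=(255,325,120,175),red2=(150,210,315,385),dock=(485,545,155,215)).items():
    q=reg(*b,.012,.2);print(n,np.round(q.min(0),3),np.round(q.max(0),3))
a=cv2.resize(p[210:295,150:220],None,fx=6,fy=6,interpolation=2);b=cv2.resize(p[215:260,412:460],None,fx=6,fy=6,interpolation=2)
o=np.zeros((510,720,3),np.uint8);o[:,:420]=a;o[:270,430:430+288]=b;cv2.imwrite("pics/crop.png",o)
E
```

```text
table z 0.0009951741595873864
dish all (array([0.4989, 0.3041]), array([0.1499, 0.0982]), 16.51, 736)
tab (array([0.5392, 0.3247]), array([0.0328, 0.0109]), 19.4, 75) [0.53987257 0.32397103 0.04532093]
carton all (array([0.5331, 0.0366]), array([0.1299, 0.1508]), 79.75, 721)
flap (array([0.5441, 0.0984]), array([0.0043, 0.1502]), 79.75, 176) [0.54201646 0.09854619 0.1104223 ]
carton low (array([0.5328, 0.0349]), array([0.1265, 0.1508]), 79.77, 401)
clip (array([ 0.5157, -0.2848]), array([0.0492, 0.0462]), 23.17, 332) [ 0.54050004 -0.25849427  0.08358276] [ 0.48952292 -0.31102989  0.02049417]
clip top (array([ 0.5155, -0.2848]), array([0.0307, 0.0462]), 23.69, 109)
flask [0.606 0.436 0.013] [0.659 0.489 0.119]
bowl [0.392 0.407 0.012] [0.499 0.517 0.058]
blue [0.622 0.207 0.012] [0.71  0.345 0.053]
red1 [ 0.693 -0.032  0.012] [0.793 0.107 0.053]
red2 [0.203 0.246 0.012] [0.336 0.366 0.052]
dock [ 0.575 -0.533  0.012] [ 0.684 -0.442  0.167]
```

View pics/crop.png

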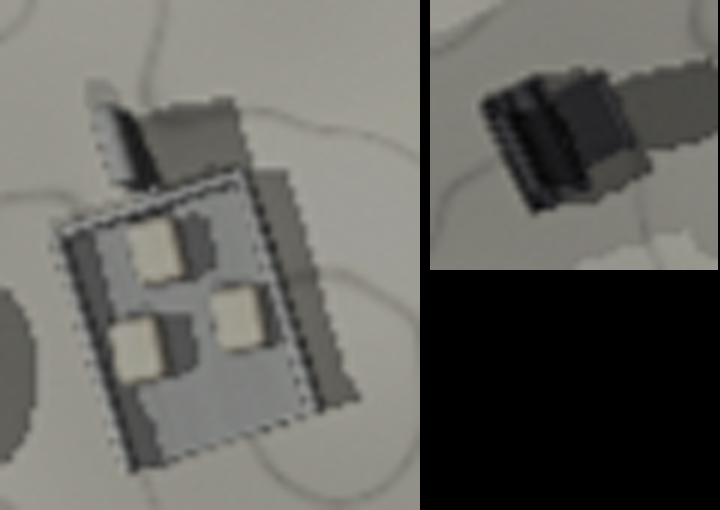

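The crop confirms the grey steel dish with three soaps, its open lip at the lower edge and its tab at upper left. The clip's levers are at the right. Next I'll plan the travel to the tab.

```bash
cat >> h.py <<'E'
def shares(p0,yaw0,p1,yaw1):
    a=np.radians(yaw0);ax=np.array([[np.cos(a),np.sin(a),0],[np.sin(a),-np.cos(a),0],[0,0,-1]])
    d=(yaw1-yaw0+180)%360-180
    return np.round(ax@(np.array(p1)-p0)/.2,4),round(-d/360,4)
def after(p0,yaw0,s,t):
    a=np.radians(yaw0);ax=np.array([[np.cos(a),np.sin(a),0],[np.sin(a),-np.cos(a),0],[0,0,-1]])
    return p0+ax.T@np.array(s)*.2, yaw0-360*t
E
python3 - <<'E'
from h import *
g=np.radians(17.5);tab=np.array([.5395,.3245])+.004*np.array([np.cos(g),np.sin(g)])
print("grip xy",tab)
W=[([.161,-.656,.209],-166.21),([.30,-.50,.28],-166.21),([.45,-.36,.28],-166.21),([.52,-.18,.28],-166.21),([.54,0,.28],-166.21),([.55,.17,.28],-166.21),([*tab,.22],-162.5)]
for a,b in zip(W,W[1:]): print(shares(np.array(a[0]),a[1],*b))
E
```

```text
grip xy [0.54331487 0.32570282]
(array([-0.8609,  0.5919, -0.355 ]), -0.0)
(array([-0.8952,  0.5011,  0.    ]), -0.0)
(array([-0.5544,  0.7906,  0.    ]), -0.0)
(array([-0.3116,  0.8502,  0.    ]), -0.0)
(array([-0.2512,  0.8136,  0.    ]), -0.0)
(array([-0.1531,  0.764 ,  0.3   ]), -0.0103)
```

Emit:
step_arm(
  xyz=[
    [-0.1,0.07,-0.1],
    [-0.3,0.2,-0.2],
    [-0.5,0.35,-0.3],
    [-0.7,0.48,-0.35],
    [-0.86,0.59,-0.355],
    [-0.86,0.59,-0.355],
    [-0.86,0.59,-0.355],
  ],
  yaw=[0,0,0,0,0,0,0],
  claw=[-1,-1,-1,-1,-1,-1,-1],
)

```text
time_s: 0.68
tcp_pos: [0.3027, -0.4971, 0.2808]
eef_rot: [-179.9, 0.1, -166.0]
contact_force: [-0.3, -0.5, -0.4]
gripper_width: 0.0883
gripper_force: 0.0
```

Emit:
step_arm(
  xyz=[
    [-0.18,0.1,0],
    [-0.36,0.2,0],
    [-0.54,0.3,0],
    [-0.72,0.4,0],
    [-0.9,0.5,0],
    [-0.9,0.5,0],
    [-0.9,0.5,0],
  ],
  yaw=[0,0,0,0,0,0,0],
  claw=[-1,-1,-1,-1,-1,-1,-1],
)

```text
time_s: 1.27
tcp_pos: [0.452, -0.3584, 0.2788]
eef_rot: [179.9, -0.1, -166.0]
contact_force: [-0.8, -0.7, -0.5]
gripper_width: 0.0874
gripper_force: 0.0
```

Emit:
step_arm(
  xyz=[
    [-0.11,0.16,0],
    [-0.22,0.32,0],
    [-0.33,0.48,0],
    [-0.44,0.64,0],
    [-0.55,0.79,0],
    [-0.55,0.79,0],
    [-0.55,0.79,0],
    [-0.55,0.79,0],
  ],
  yaw=[0,0,0,0,0,0,0,0],
  claw=[-1,-1,-1,-1,-1,-1,-1,-1],
)

```text
time_s: 1.93
tcp_pos: [0.5194, -0.181, 0.2794]
eef_rot: [180.0, -0.0, -166.2]
contact_force: [0.5, -0.1, -0.2]
gripper_width: 0.0871
gripper_force: 0.0
```

Emit:
step_arm(
  xyz=[
    [-0.06,0.17,0],
    [-0.12,0.34,0],
    [-0.18,0.51,0],
    [-0.25,0.68,0],
    [-0.31,0.85,0],
    [-0.31,0.85,0],
    [-0.31,0.85,0],
    [-0.31,0.85,0],
  ],
  yaw=[0,0,0,0,0,0,0,0],
  claw=[-1,-1,-1,-1,-1,-1,-1,-1],
)

```text
time_s: 2.6
tcp_pos: [0.5395, -0.0016, 0.2795]
eef_rot: [-180.0, -0.0, -166.3]
contact_force: [-0.5, -0.2, 0.8]
gripper_width: 0.0876
gripper_force: 0.0
```

Emit:
step_arm(
  xyz=[
    [-0.05,0.16,0],
    [-0.1,0.32,0],
    [-0.15,0.48,0],
    [-0.2,0.64,0],
    [-0.25,0.81,0],
    [-0.25,0.81,0],
    [-0.25,0.81,0],
    [-0.25,0.81,0],
  ],
  yaw=[0,0,0,0,0,0,0,0],
  claw=[-1,-1,-1,-1,-1,-1,-1,-1],
)

```text
time_s: 3.27
tcp_pos: [0.5498, 0.1674, 0.2794]
eef_rot: [-180.0, -0.0, -166.3]
contact_force: [0.3, -0.5, 0.1]
gripper_width: 0.0877
gripper_force: 0.0
```

Emit:
step_arm(
  xyz=[
    [-0.03,0.15,0.06],
    [-0.06,0.3,0.12],
    [-0.09,0.45,0.18],
    [-0.12,0.6,0.24],
    [-0.15,0.76,0.3],
    [-0.15,0.76,0.3],
    [-0.15,0.76,0.3],
    [-0.15,0.76,0.3],
    [-0.15,0.76,0.3],
  ],
  yaw=[-0.0103,-0.0103,-0.0103,-0.0103,-0.0103,-0.0103,-0.0103,-0.0103,-0.0103],
  claw=[-1,-1,-1,-1,-1,-1,-1,-1,-1],
)

```text
time_s: 4.02
tcp_pos: [0.5432, 0.3221, 0.2204]
eef_rot: [180.0, 0.1, -162.6]
contact_force: [0.0, 0.3, 0.8]
gripper_width: 0.0875
gripper_force: 0.0
```

Run:
```python
from h import *
s=status.get_state();p,d=cams.capture("wrist");cv2.imwrite("pics/w1.png",p)
W=world(d,cams.calibration("wrist"),s).reshape(-1,3)
print(s["tcp_pos"],s["eef_rot"])
n=lambda c,r:(np.hypot(W[:,0]-c[0],W[:,1]-c[1])<r)
t=W[n((.54,.3245),.035)&(W[:,2]>.035)&(W[:,2]<.06)];print("tab",rect(t),np.median(t,0))
q=W[n((.473,.303),.075)&(W[:,2]>.011)&(W[:,2]<.03)];print("rim",rect(q))
```

```text
[0.54316821 0.32210377 0.22037468] [ 1.79987204e+02  5.20450974e-02 -1.62599449e+02]
tab (array([0.5374, 0.3266]), array([0.0309, 0.0097]), 17.38, 277) [0.536486   0.32619017 0.04519448]
rim (array([0.4742, 0.3071]), array([0.1064, 0.0801]), 16.78, 2307)
```

View pics/w1.png

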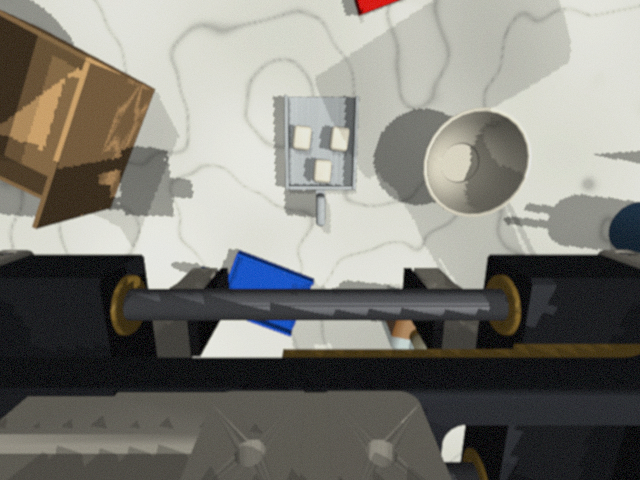

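Run:
```python
from h import *
p,y=np.array([.161,-.656,.209]),-166.21
for s,t in [((-.86,.59,-.355),0),((-.9,.5,0),0),((-.55,.79,0),0),((-.31,.85,0),0),((-.25,.81,0),0),((-.15,.76,.3),-.0103)]:p,y=after(p,y,s,t)
print(p,y,status.get_state()["tcp_pos"])
print(shares(p,y,[.5423,.3272,.025],-162.7))
```

```text
[0.54259724 0.3231831  0.22      ] -162.502 [0.54312663 0.32221571 0.22047988]
(array([-0.0046,  0.0196,  0.975 ]), 0.0005)
```

Emit:
step_arm(
  xyz=[
    [0,0.02,0.1],
    [0,0.02,0.25],
    [0,0.02,0.4],
    [0,0.02,0.55],
    [0,0.02,0.7],
    [-0.005,0.02,0.8],
    [-0.005,0.02,0.88],
    [-0.005,0.02,0.94],
    [-0.005,0.02,0.975],
    [-0.005,0.02,0.975],
    [-0.005,0.02,0.975],
  ],
  yaw=[0,0,0,0,0,0,0,0,0,0,0],
  claw=[-1,-1,-1,-1,-1,-1,-1,-1,-1,-1,-1],
)

```text
time_s: 4.98
tcp_pos: [0.5427, 0.3278, 0.0253]
eef_rot: [180.0, 0.0, -162.5]
contact_force: [0.3, 0.5, 0.7]
gripper_width: 0.0877
gripper_force: 0.0
```

Emit:
step_arm(
  xyz=[
    [0,0,0],
    [0,0,0],
    [0,0,0],
    [0,0,0],
    [0,0,0],
    [0,0,0],
    [0,0,0],
    [0,0,0],
    [0,0,0],
    [0,0,0],
    [0,0,0],
    [0,0,0],
    [0,0,0],
  ],
  yaw=[0,0,0,0,0,0,0,0,0,0,0,0,0],
  claw=[-0.4,0,0.3,0.5,0.6,0.7,0.8,1,1,1,1,1,1],
  grip_force=40,
)

```text
time_s: 6.07
tcp_pos: [0.5422, 0.3278, 0.0245]
eef_rot: [-180.0, -0.0, -162.5]
contact_force: [0.2, -0.5, -0.4]
gripper_width: 0.0089
gripper_force: 40.0
```

Emit:
step_arm(
  xyz=[
    [0,0,-0.01],
    [0,0,-0.03],
    [0,0,-0.06],
    [0,0,-0.09],
    [0,0,-0.12],
    [0,0,-0.14],
    [0,0,-0.15],
    [0,0,-0.15],
  ],
  yaw=[0,0,0,0,0,0,0,0],
  claw=[1,1,1,1,1,1,1,1],
)

```text
time_s: 6.73
tcp_pos: [0.5425, 0.3282, 0.0554]
eef_rot: [180.0, 0.1, -162.5]
contact_force: [-0.6, 0.2, -1.4]
gripper_width: 0.0083
gripper_force: 40.0
```

```bash
cat > look.py <<'E'
from h import *
import sys
s=status.get_state();p,d=cams.capture("wrist")
W=world(d,cams.calibration("wrist"),s);np.savez("last.npz",p=p,d=d,W=W);cv2.imwrite(f"pics/{sys.argv[1]}.png",p)
# dish frame relative to tool: tool -x = dish +x
t=s["tcp_pos"];Rm=R.from_euler("xyz",s["eef_rot"],degrees=True).as_matrix()
L=((W.reshape(-1,3)-t)@Rm);q=L[(L[:,0]>.03)&(L[:,0]<.13)&(abs(L[:,1])<.03)&(L[:,2]<.12)&(L[:,2]>-.02)]
print(t,s["gripper_width"],s["contact_force"],s["moment"])
if len(q)>50:
    for _ in range(6):
        A=np.c_[q[:,:2],np.ones(len(q))];c=np.linalg.lstsq(A,q[:,2],rcond=None)[0];e=q[:,2]-A@c;q=q[e>-.002] if (e>-.002).sum()>50 else q
    print("floor tilt deg fwd,side",np.degrees(np.arctan(c[:2])),"z below tcp at mouth",c@[.12,0,1],len(q))
E
python3 look.py w2
```

```text
[0.54246428 0.32815477 0.0554298 ] 0.008303216982848903 [-0.56875447  0.20895259 -1.37740166] [-0.01469851 -0.09140804  0.01234904]
floor tilt deg fwd,side [ 1.36403227 -0.05461634] z below tcp at mouth 0.023796523044312144 13128
```

Run:
```python
from h import *
p,y=np.array([.54259724,.3231831,.22]),-162.502
p,y=after(p,y,(-.005,.02,.975-.15),0);print(p)
q=np.array([p[0],p[1],.19]);print(shares(p,y,q,y))
m=np.array([.60,.17,.19]);print(shares(q,y,m,-176));print(shares(m,-176,np.array([.656,.0142,.19]),-190.25))
```

```text
[0.54234828 0.32729868 0.055     ]
(array([ 0.   ,  0.   , -0.675]), -0.0)
(array([-0.0384, -0.8368,  0.    ]), 0.0375)
(array([-0.225 , -0.7966,  0.    ]), 0.0396)
```

Emit:
step_arm(
  xyz=[
    [0,0,-0.015],
    [0,0,-0.045],
    [0,0,-0.09],
    [0,0,-0.15],
    [0,0,-0.21],
    [0,0,-0.27],
    [0,0,-0.33],
    [0,0,-0.39],
    [0,0,-0.45],
    [0,0,-0.51],
    [0,0,-0.57],
    [0,0,-0.615],
    [0,0,-0.645],
    [0,0,-0.665],
    [0,0,-0.675],
    [0,0,-0.675],
  ],
  yaw=[0,0,0,0,0,0,0,0,0,0,0,0,0,0,0,0],
  claw=[1,1,1,1,1,1,1,1,1,1,1,1,1,1,1,1],
)

```text
time_s: 8.12
tcp_pos: [0.5422, 0.3278, 0.1896]
eef_rot: [180.0, -0.0, -162.5]
contact_force: [0.5, 0.1, -2.1]
gripper_width: 0.0091
gripper_force: 40.0
```

Emit:
step_arm(
  xyz=[
    [0,-0.01,0],
    [-0.002,-0.03,0],
    [-0.004,-0.06,0],
    [-0.006,-0.1,0],
    [-0.008,-0.15,0],
    [-0.01,-0.2,0],
    [-0.012,-0.26,0],
    [-0.015,-0.32,0],
    [-0.018,-0.38,0],
    [-0.02,-0.44,0],
    [-0.023,-0.5,0],
    [-0.026,-0.56,0],
    [-0.028,-0.62,0],
    [-0.03,-0.67,0],
    [-0.032,-0.72,0],
    [-0.034,-0.76,0],
    [-0.036,-0.8,0],
    [-0.037,-0.82,0],
    [-0.038,-0.835,0],
    [-0.038,-0.837,0],
  ],
  yaw=[0,0.001,0.002,0.004,0.006,0.008,0.011,0.014,0.017,0.02,0.023,0.026,0.028,0.03,0.032,0.034,0.036,0.037,0.0375,0.0375],
  claw=[1,1,1,1,1,1,1,1,1,1,1,1,1,1,1,1,1,1,1,1],
)

```text
time_s: 9.78
tcp_pos: [0.5999, 0.1701, 0.1895]
eef_rot: [-180.0, -0.0, -176.0]
contact_force: [0.2, -0.3, -1.2]
gripper_width: 0.009
gripper_force: 40.0
```

Emit:
step_arm(
  xyz=[
    [-0.003,-0.01,0],
    [-0.009,-0.03,0],
    [-0.017,-0.06,0],
    [-0.028,-0.1,0],
    [-0.042,-0.15,0],
    [-0.056,-0.2,0],
    [-0.073,-0.26,0],
    [-0.09,-0.32,0],
    [-0.107,-0.38,0],
    [-0.124,-0.44,0],
    [-0.141,-0.5,0],
    [-0.158,-0.56,0],
    [-0.175,-0.62,0],
    [-0.189,-0.67,0],
    [-0.203,-0.72,0],
    [-0.212,-0.75,0],
    [-0.219,-0.775,0],
    [-0.223,-0.79,0],
    [-0.225,-0.797,0],
    [-0.225,-0.797,0],
  ],
  yaw=[0,0.001,0.002,0.004,0.006,0.009,0.012,0.015,0.018,0.021,0.024,0.027,0.03,0.032,0.034,0.036,0.038,0.039,0.0396,0.0396],
  claw=[1,1,1,1,1,1,1,1,1,1,1,1,1,1,1,1,1,1,1,1],
)

```text
time_s: 11.45
tcp_pos: [0.6558, 0.0146, 0.1895]
eef_rot: [180.0, -0.0, 169.7]
contact_force: [0.4, 0.1, -1.4]
gripper_width: 0.009
gripper_force: 40.0
```

```bash
python3 look.py w3
```

```text
[0.6558476  0.01460307 0.18954074] 0.008971402870257914 [ 0.40084485  0.05342653 -1.38041589] [-0.02157385 -0.08492732  0.04158852]
floor tilt deg fwd,side [ 1.30460601 -0.07120091] z below tcp at mouth 0.023713696271354025 13134
```

View pics/w3.png

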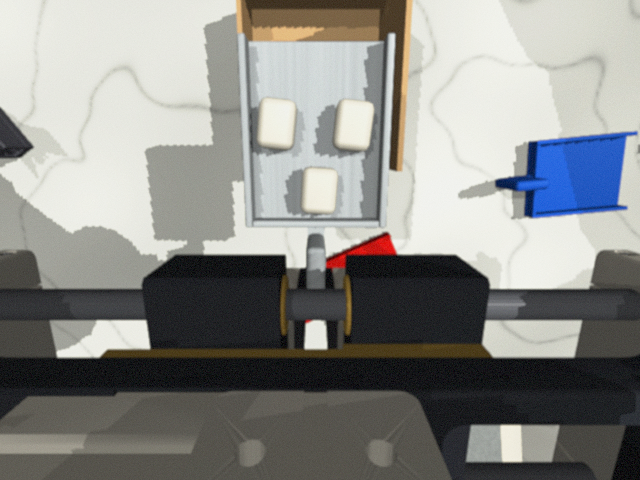

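Dish level and aligned over the carton, soaps still in it. I'll lower it, then ease the grip so that the mouth droops.

Emit:
step_arm(
  xyz=[
    [0,0,0.02],
    [0,0,0.06],
    [0,0,0.11],
    [0,0,0.16],
    [0,0,0.2],
    [0,0,0.23],
    [0,0,0.25],
    [0,0,0.25],
  ],
  yaw=[0,0,0,0,0,0,0,0],
  claw=[1,1,1,1,1,1,1,1],
  grip_force=20,
)

```text
time_s: 12.17
tcp_pos: [0.6552, 0.0145, 0.1381]
eef_rot: [-180.0, -0.1, 169.7]
contact_force: [-0.3, 1.2, -0.8]
gripper_width: 0.0093
gripper_force: 20.0
```

Emit:
step_arm(
  xyz=[
    [0,0,0],
    [0,0,0],
    [0,0,0],
    [0,0,0],
  ],
  yaw=[0,0,0,0],
  claw=[1,1,1,1],
  grip_force=10,
)

```text
time_s: 12.5
tcp_pos: [0.6561, 0.0147, 0.1402]
eef_rot: [180.0, 0.0, 169.8]
contact_force: [-0.8, -0.6, -1.5]
gripper_width: 0.0094
gripper_force: 10.0
```

```bash
python3 look.py w4
```

```text
[0.6560722  0.01466382 0.14016512] 0.009427708717731893 [-0.82076528 -0.6498959  -1.45119139] [-0.06709016 -0.00107953 -0.00068593]
floor tilt deg fwd,side [ 3.73726377e+01 -1.42096769e-02] z below tcp at mouth 0.12970297970163558 2889
```

View pics/w4.png

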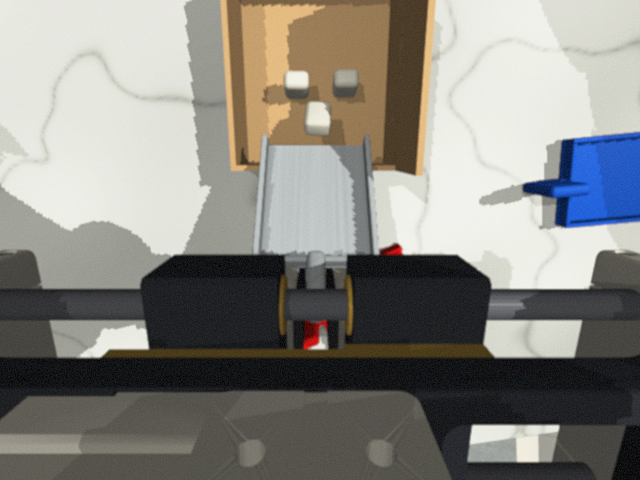

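All three soaps lie in the carton at (297,84), (345,82) and (318,118), and the dish is drooped and empty. Next I'll regrip, lift it out and carry it to the free area right of the carton.

Emit:
step_arm(
  xyz=[
    [0,0,0],
    [0,0,0],
    [0,0,-0.05],
    [0,0,-0.15],
    [0,0,-0.25],
    [0,0,-0.35],
    [0,0,-0.4],
    [0,0,-0.4],
  ],
  yaw=[0,0,0,0,0,0,0,0],
  claw=[1,1,1,1,1,1,1,1],
  grip_force=40,
)

```text
time_s: 13.22
tcp_pos: [0.6573, 0.0148, 0.2231]
eef_rot: [179.9, 0.3, 169.8]
contact_force: [-1.6, 0.3, -0.5]
gripper_width: 0.0078
gripper_force: 40.0
```

Emit:
step_arm(
  xyz=[
    [0.01,-0.03,0],
    [0.02,-0.1,0],
    [0.03,-0.19,0],
    [0.05,-0.28,0],
    [0.065,-0.37,0],
    [0.08,-0.46,0],
    [0.095,-0.55,0],
    [0.11,-0.64,0],
    [0.125,-0.72,0],
    [0.135,-0.78,0],
    [0.14,-0.81,0],
    [0.14,-0.81,0],
    [0.14,-0.81,0],
  ],
  yaw=[0,0,0,0,0,0,0,0,0,0,0,0,0],
  claw=[1,1,1,1,1,1,1,1,1,1,1,1,1],
)

```text
time_s: 14.3
tcp_pos: [0.5994, -0.1401, 0.2195]
eef_rot: [180.0, 0.0, 169.7]
contact_force: [-0.3, -0.1, -1.4]
gripper_width: 0.0075
gripper_force: 40.0
```

```bash
python3 look.py w5
python3 - <<'E'
from h import *
p,d=cams.capture("top");W=world(d,cams.calibration("top"))
cv2.imwrite("pics/top1.png",cv2.resize(p[180:300,230:350],None,fx=4,fy=4))
w=W.reshape(-1,3);q=w-[.5329,.0364,0];a=np.radians(-10.25)
x=q[:,0]*np.cos(a)+q[:,1]*np.sin(a);y=-q[:,0]*np.sin(a)+q[:,1]*np.cos(a)
i=(abs(x)<.068)&(abs(y)<.055)&(q[:,2]>.012)&(q[:,2]<.03);print("soap pts",i.sum(),rect(w[i]))
E
```

```text
[ 0.59940613 -0.14008563  0.21952907] 0.007486382843449644 [-0.29421371 -0.11438235 -1.37842661] [-0.02081301 -0.04769588  0.02121898]
floor tilt deg fwd,side [41.54504228  0.10656266] z below tcp at mouth 0.14540939450260362 3857
soap pts 5 (array([ 0.5569, -0.0179]), array([0.0071, 0.0574]), 86.44, 5)
```

View pics/top1.png

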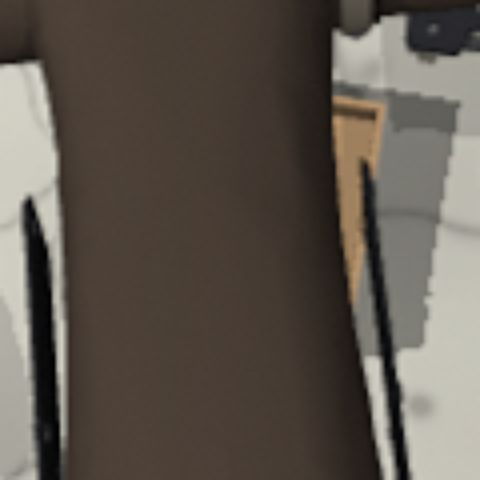

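The arm hides the carton here, so I'll check the soaps later. I'll lower until the lip touches the sill, then let the dish pivot level in a light grip while I back off towards +x.

Emit:
step_arm(
  xyz=[
    [0,0,0.05],
    [0,0,0.14],
    [0,0,0.24],
    [0,0,0.34],
    [0,0,0.42],
    [0,0,0.48],
    [0,0,0.5],
    [0,0,0.5],
  ],
  yaw=[0,0,0,0,0,0,0,0],
  claw=[1,1,1,1,1,1,1,1],
)

```text
time_s: 15.07
tcp_pos: [0.5986, -0.1393, 0.1178]
eef_rot: [-180.0, -0.2, 169.8]
contact_force: [-0.2, 0.9, -0.7]
gripper_width: 0.0077
gripper_force: 40.0
```

Emit:
step_arm(
  xyz=[
    [0,0,0],
    [0,0,0.02],
    [-0.01,0,0.04],
    [-0.03,0,0.07],
    [-0.06,0,0.1],
    [-0.09,0,0.13],
    [-0.11,0,0.16],
    [-0.135,0,0.19],
    [-0.16,0,0.22],
    [-0.18,0,0.25],
    [-0.2,0,0.28],
    [-0.22,0,0.31],
    [-0.235,0,0.34],
    [-0.25,0,0.37],
    [-0.26,0,0.4],
    [-0.27,0,0.42],
    [-0.275,0,0.44],
    [-0.28,0,0.45],
    [-0.28,0,0.45],
    [-0.28,0,0.45],
  ],
  yaw=[0,0,0,0,0,0,0,0,0,0,0,0,0,0,0,0,0,0,0,0],
  claw=[1,1,1,1,1,1,1,1,1,1,1,1,1,1,1,1,1,1,1,1],
  grip_force=10,
)

```text
time_s: 16.73
tcp_pos: [0.6543, -0.1498, 0.0295]
eef_rot: [-180.0, -0.0, 169.7]
contact_force: [-0.7, -0.6, -0.1]
gripper_width: 0.0091
gripper_force: 10.0
```

```bash
python3 look.py w6
```

```text
[ 0.65427832 -0.14975732  0.0295009 ] 0.009136404653295915 [-0.73338638 -0.55223639 -0.1052104 ] [-0.01302166  0.07800898  0.01899385]
floor tilt deg fwd,side [ 2.73486452 -0.02817176] z below tcp at mouth 0.026776823081598244 18850
```

Emit:
step_arm(
  xyz=[
    [0,0,0.01],
    [0,0,0.02],
    [0,0,0.02],
    [0,0,0.02],
    [0,0,0.02],
  ],
  yaw=[0,0,0,0,0],
  claw=[1,1,1,1,1],
  grip_force=4,
)

```text
time_s: 17.2
tcp_pos: [0.6545, -0.1498, 0.0256]
eef_rot: [180.0, 0.0, 169.7]
contact_force: [0.4, -0.1, -0.5]
gripper_width: 0.0097
gripper_force: 4.0
```

Emit:
step_arm(
  xyz=[
    [0,0,0],
    [0,0,0],
    [0,0,0],
    [0,0,0],
    [0,0,0],
    [0,0,0],
    [0,0,-0.05],
    [0,0,-0.15],
    [0,0,-0.3],
    [0,0,-0.45],
    [0,0,-0.6],
    [0,0,-0.75],
    [0,0,-0.9],
    [0,0,-1],
    [0,0,-1],
    [0,0,-1],
  ],
  yaw=[0,0,0,0,0,0,0,0,0,0,0,0,0,0,0,0],
  claw=[0.7,0.5,0.3,0,0,0,0,0,0,0,0,0,0,0,0,0],
)

```text
time_s: 18.53
tcp_pos: [0.6551, -0.1498, 0.228]
eef_rot: [179.9, 0.2, 169.7]
contact_force: [0.6, -0.0, -0.4]
gripper_width: 0.0437
gripper_force: 0.0
```

Run:
```python
from h import *
p,y=np.array([.54234828,.32729868,.19]),-162.502
for s,t in [((-.038,-.837,0),.0375),((-.225,-.797,0),.0396),((0,0,.25),0),((0,0,-.4),0),((.14,-.81,0),0),((0,0,.5),0),((-.28,0,.45),0),((0,0,.02),0),((0,0,-1),0)]:p,y=after(p,y,s,t)
print("cmd",p,y)
s=status.get_state();print(s["tcp_pos"],s["joints"])
pc,d=cams.capture("wrist");cv2.imwrite("pics/w7.png",pc);W=world(d,cams.calibration("wrist"),s).reshape(-1,3)
m=lambda x0,x1,y0,y1,z0,z1:W[(W[:,0]>x0)&(W[:,0]<x1)&(W[:,1]>y0)&(W[:,1]<y1)&(W[:,2]>z0)&(W[:,2]<z1)]
print("dish rim",rect(m(.48,.72,-.22,-.07,.012,.03)),"tab",rect(m(.6,.72,-.2,-.1,.035,.06)))
c=m(.46,.57,-.34,-.24,.06,.1);print("clip",len(c),rect(c) if len(c) else 0)
```

```text
cmd [ 0.65463664 -0.15034164  0.226     ] -190.258
[ 0.65514229 -0.1497692   0.22803495] [ 3.70707005e+00  1.95364412e+01  1.73919813e+00  2.18287476e-03
 -7.19867588e+01 -1.03958692e+02]
dish rim (array([ 0.5857, -0.1367]), array([0.0801, 0.1058]), 79.77, 905) tab (array([ 0.6505, -0.1488]), array([0.0088, 0.0316]), 79.77, 259)
clip 740 (array([ 0.5151, -0.2836]), array([0.0324, 0.046 ]), 23.2, 740)
```

View pics/w7.png

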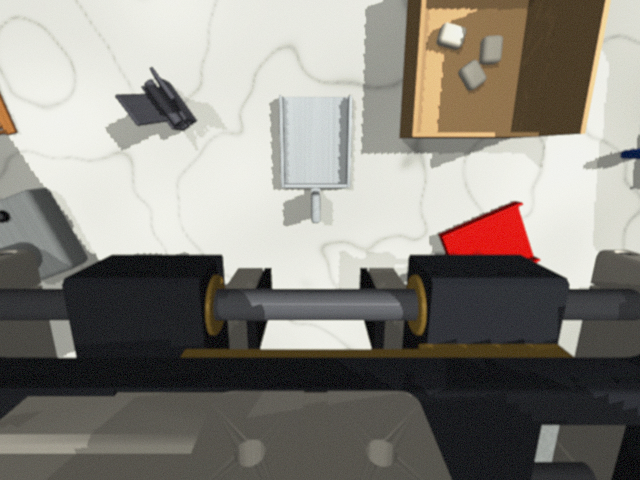

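The dish stands upright and empty at (315,140), with the tab at (316,205). All three soaps are in the carton at (452,35), (491,48) and (473,75), and the clip stands at (165,100). On to the clip.

Run:
```python
from h import *
p=np.array([.65463664,-.15034164,.226]);y=-190.258
q=np.array([.5153,-.284,.226]);print(shares(p,y,q,-156.8));print(shares(q,-156.8,[*q[:2],.056],-156.8))
```

```text
(array([ 0.5665, -0.7817,  0.    ]), -0.0929)
(array([0.  , 0.  , 0.85]), -0.0)
```

Emit:
step_arm(
  xyz=[
    [0.07,-0.1,0],
    [0.17,-0.24,0],
    [0.27,-0.38,0],
    [0.37,-0.52,0],
    [0.47,-0.66,0],
    [0.54,-0.75,0],
    [0.5665,-0.7817,0],
    [0.5665,-0.7817,0],
    [0.5665,-0.7817,0],
    [0.5665,-0.7817,0],
  ],
  yaw=[-0.012,-0.028,-0.044,-0.06,-0.075,-0.088,-0.0929,-0.0929,-0.0929,-0.0929],
  claw=[-1,-1,-1,-1,-1,-1,-1,-1,-1,-1],
)

```text
time_s: 19.42
tcp_pos: [0.5153, -0.2831, 0.2248]
eef_rot: [180.0, -0.0, -156.9]
contact_force: [-0.2, 0.4, 0.0]
gripper_width: 0.0877
gripper_force: 0.0
```

Run:
```python
from h import *
s=status.get_state();print(s["tcp_pos"],s["eef_rot"],s["gripper_width"])
pc,d=cams.capture("wrist");W=world(d,cams.calibration("wrist"),s).reshape(-1,3)
for lo in(.06,.07):
    c=W[(np.hypot(W[:,0]-.515,W[:,1]+.284)<.05)&(W[:,2]>lo)&(W[:,2]<.1)];print(rect(c) if len(c)>4 else len(c))
```

```text
[ 0.51528235 -0.28308989  0.22484855] [ 1.79953999e+02 -4.94801377e-02 -1.56862778e+02] 0.0876978809863077
(array([ 0.5146, -0.2838]), array([0.0314, 0.0453]), 23.34, 563)
(array([ 0.5146, -0.2838]), array([0.0314, 0.0453]), 23.33, 336)
```

Emit:
step_arm(
  xyz=[
    [0,0,0.08],
    [0,0,0.22],
    [0,0,0.36],
    [0,0,0.5],
    [0,0,0.62],
    [0,0,0.72],
    [0,0,0.79],
    [0,0,0.83],
    [0,0,0.85],
    [0,0,0.85],
    [0,0,0.85],
  ],
  yaw=[0,0,0,0,0,0,0,0,0,0,0],
  claw=[-1,-1,-1,-1,-1,-1,-1,-1,-1,-1,-1],
)

```text
time_s: 20.38
tcp_pos: [0.5159, -0.2834, 0.0561]
eef_rot: [-180.0, 0.0, -156.8]
contact_force: [0.1, -0.4, 0.6]
gripper_width: 0.0878
gripper_force: 0.0
```

Emit:
step_arm(
  xyz=[
    [0,0,0],
    [0,0,0],
    [0,0,0],
    [0,0,0],
    [0,0,0],
    [0,0,0],
    [0,0,0],
    [0,0,0],
    [0,0,0],
    [0,0,0],
    [0,0,0],
    [0,0,0],
    [0,0,0],
    [0,0,0],
    [0,0,0],
  ],
  yaw=[0,0,0,0,0,0,0,0,0,0,0,0,0,0,0],
  claw=[-0.5,-0.2,0,0.1,0.2,0.3,0.4,0.5,0.6,0.7,0.8,1,1,1,1],
  grip_force=25,
)

```text
time_s: 21.63
tcp_pos: [0.5169, -0.2846, 0.0579]
eef_rot: [-179.8, 0.1, -156.7]
contact_force: [-1.6, -0.8, 12.5]
gripper_width: 0.0184
gripper_force: 25.4
```

Emit:
step_arm(
  xyz=[
    [0,0,-0.02],
    [0,0,-0.06],
    [0,0,-0.13],
    [0,0,-0.22],
    [0,0,-0.32],
    [0,0,-0.42],
    [0,0,-0.52],
    [0,0,-0.62],
    [0,0,-0.7],
    [0,0,-0.75],
    [0,0,-0.77],
    [0,0,-0.77],
  ],
  yaw=[0,0,0,0,0,0,0,0,0,0,0,0],
  claw=[1,1,1,1,1,1,1,1,1,1,1,1],
)

```text
time_s: 22.63
tcp_pos: [0.5154, -0.2835, 0.2102]
eef_rot: [-180.0, 0.1, -156.8]
contact_force: [0.1, -0.2, -1.1]
gripper_width: 0.0187
gripper_force: 24.9
```

Run:
```python
from h import *
s=status.get_state();print(s["tcp_pos"],s["eef_rot"],s["gripper_width"])
pc,d=cams.capture("scene");np.savez("scn.npz",p=pc,d=d)
c=cams.calibration("scene");W=world(d,c)
t=s["tcp_pos"];Rm=R.from_euler("xyz",s["eef_rot"],degrees=True).as_matrix();L=((W-t)@Rm)
i=(abs(L[...,0])<.03)&(abs(L[...,1])<.03)&(L[...,2]>.016)&(L[...,2]<.09);q=L[i];print(i.sum(),q.min(0),q.max(0))
for z in np.arange(.016,.07,.006):
    k=q[(q[:,2]>z)&(q[:,2]<z+.006)]
    if len(k):print(round(z,3),len(k),k.min(0)[:2].round(3),k.max(0)[:2].round(3))
u=c["mtx"]@(c["camera_from_world"]@np.r_[t,1])[:3];u=(u/u[2])[:2].astype(int);print(u)
cv2.imwrite("pics/clip.png",cv2.resize(pc[u[1]-50:u[1]+60,max(u[0]-70,0):u[0]+70],None,fx=5,fy=5,interpolation=2))
```

```text
[ 0.51543439 -0.28345358  0.21018091] [-1.79971767e+02  5.56573302e-02 -1.56809991e+02] 0.018735470777899877
249 [-0.02668307 -0.02887104  0.01606966] [0.02863918 0.01111742 0.05675917]
0.016 62 [-0.026 -0.015] [0.028 0.005]
0.022 34 [-0.026 -0.017] [0.021 0.006]
0.028 25 [-0.022 -0.021] [0.028 0.007]
0.034 33 [-0.025 -0.024] [0.024 0.008]
0.04 46 [-0.027 -0.027] [0.029 0.011]
0.046 34 [-0.025 -0.029] [0.025 0.011]
0.052 15 [-0.022 -0.025] [0.023 0.011]
[209 190]
```

View pics/clip.png

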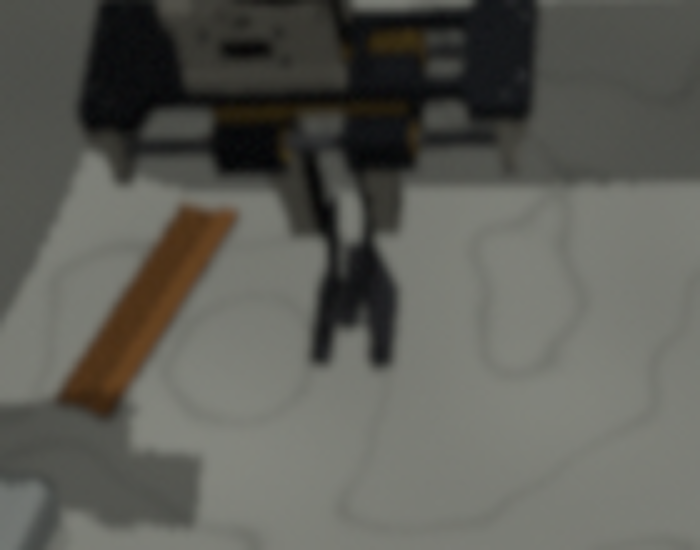

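The clip hangs in the pads with its jaws gaping, tips at about (320,360) and (382,360) in the crop. I'll carry it to above the flap's edge.

Run:
```python
from h import *
p=np.array([.5153,-.284,.21]);y=-156.8
m=np.array([.54,-.09,.21]);q=np.array([.5441,.0984,.21])
print(shares(p,y,m,-174));print(shares(m,-174,q,-190.25))
```

```text
(array([-0.4956,  0.8429,  0.    ]), 0.0478)
(array([-0.1189,  0.9347,  0.    ]), 0.0451)
```

Emit:
step_arm(
  xyz=[
    [-0.02,0.03,0],
    [-0.06,0.1,0],
    [-0.11,0.19,0],
    [-0.17,0.29,0],
    [-0.23,0.39,0],
    [-0.29,0.49,0],
    [-0.35,0.59,0],
    [-0.41,0.69,0],
    [-0.46,0.78,0],
    [-0.485,0.825,0],
    [-0.4956,0.8429,0],
    [-0.4956,0.8429,0],
  ],
  yaw=[0.002,0.006,0.011,0.016,0.022,0.028,0.034,0.04,0.044,0.047,0.0478,0.0478],
  claw=[1,1,1,1,1,1,1,1,1,1,1,1],
)

```text
time_s: 23.68
tcp_pos: [0.5395, -0.0887, 0.2084]
eef_rot: [180.0, -0.1, -173.9]
contact_force: [0.7, -0.2, -1.0]
gripper_width: 0.0181
gripper_force: 24.9
```

Emit:
step_arm(
  xyz=[
    [-0.004,0.03,0],
    [-0.012,0.1,0],
    [-0.025,0.2,0],
    [-0.04,0.31,0],
    [-0.053,0.42,0],
    [-0.067,0.53,0],
    [-0.08,0.63,0],
    [-0.093,0.73,0],
    [-0.105,0.83,0],
    [-0.114,0.9,0],
    [-0.1189,0.9347,0],
    [-0.1189,0.9347,0],
    [-0.1189,0.9347,0],
  ],
  yaw=[0.002,0.006,0.011,0.016,0.022,0.028,0.034,0.039,0.042,0.044,0.0451,0.0451,0.0451],
  claw=[1,1,1,1,1,1,1,1,1,1,1,1,1],
)

```text
time_s: 24.77
tcp_pos: [0.544, 0.0984, 0.2093]
eef_rot: [-180.0, -0.0, 169.8]
contact_force: [0.1, -0.8, -0.5]
gripper_width: 0.0184
gripper_force: 24.9
```

```bash
cat > chk.py <<'E'
from h import *
s=status.get_state();print(s["tcp_pos"],s["eef_rot"],s["gripper_width"],s["contact_force"])
t=s["tcp_pos"];Rm=R.from_euler("xyz",s["eef_rot"],degrees=True).as_matrix()
for n in("wrist","scene"):
    pc,d=cams.capture(n);cv2.imwrite(f"pics/chk_{n}.png",pc);W=world(d,cams.calibration(n),s);L=((W-t)@Rm).reshape(-1,3);W=W.reshape(-1,3)
    f=L[(abs(L[:,0])<.12)&(abs(L[:,1])<.03)&(abs(W[:,2]-.110)<.004)&(abs(L[:,0])>.032)]
    if len(f)>5:print(n,"flap edge tool-frame",len(f),np.median(f,0).round(4),rect(f),"x",f[:,0].min(),f[:,0].max())
    for z in np.arange(.03,.065,.006):
        k=L[(abs(L[:,0])<.027)&(abs(L[:,1])<.035)&(L[:,2]>z)&(L[:,2]<z+.006)]
        if len(k):print(n,round(z,3),len(k),k.min(0)[:2].round(3),k.max(0)[:2].round(3))
E
python3 chk.py; python3 - <<'E'
E
```

```text
[0.54398581 0.09839039 0.20929367] [-1.79971078e+02 -2.59147305e-02  1.69770031e+02] 0.018440450468391923 [ 0.10117866 -0.76111729 -0.51287774]
wrist flap edge tool-frame 303 [0.0523 0.0008 0.0996] (array([0.012 , 0.0009]), array([0.0033, 0.1272]), 89.93, 303) x -0.05158729816677688 0.07562281769293513
wrist 0.03 218 [-0.008 -0.021] [0.027 0.007]
wrist 0.036 213 [-0.01  -0.024] [0.027 0.009]
wrist 0.042 340 [-0.02  -0.027] [0.027 0.01 ]
wrist 0.048 324 [-0.023 -0.028] [0.027 0.011]
wrist 0.054 29 [0.    0.002] [0.027 0.012]
scene flap edge tool-frame 62 [-0.0357 -0.0008  0.0989] (array([ 0.0027, -0.0014]), array([0.0061, 0.1539]), 89.85, 62) x -0.07428543014587864 0.0796145914735161
scene 0.03 36 [-0.025 -0.024] [0.027 0.007]
scene 0.036 36 [-0.023 -0.025] [0.024 0.009]
scene 0.042 63 [-0.024 -0.028] [0.027 0.01 ]
scene 0.048 33 [-0.024 -0.03 ] [0.026 0.011]
scene 0.054 6 [-0.02 -0.  ] [0.023 0.009]
```

```bash
cat > hist.py <<'E'
from h import *
s=status.get_state();t=s["tcp_pos"];Rm=R.from_euler("xyz",s["eef_rot"],degrees=True).as_matrix()
for n in("wrist","scene"):
    pc,d=cams.capture(n);W=world(d,cams.calibration(n),s);L=((W-t)@Rm).reshape(-1,3)
    for z in(.018,.026,.032,.038,.044,.05):
        k=L[(abs(L[:,0])<.03)&(abs(L[:,1])<.036)&(L[:,2]>z)&(L[:,2]<z+.006)];print(n,z,np.histogram(k[:,1],np.arange(-.032,.034,.004))[0])
print(np.arange(-.032,.03,.004).round(3))
E
python3 hist.py
```

```text
wrist 0.018 [  0   0   0   0 112  69 397 405 112  29   0   0   0   0   0   0]
wrist 0.026 [  0   0   0 175   8   3   6   6   2  36   0   0   0   0   0   0]
wrist 0.032 [ 0  0 77 91  0  0  0  0  1 33  0  0  0  0  0  0]
wrist 0.038 [  0  33 175   4   0   0   0   0   0  30  26   0   0   0   0   0]
wrist 0.044 [  0 176   7  21   5   0   0   0 165  14  68   0   0   0   0   0]
wrist 0.05 [ 0 36  6  5  0  0  0  0 12 10 48  0  0  0  0  0]
scene 0.018 [ 0  0  0  3  7 10 11 10 14  5  0  0  0  0  0  0]
scene 0.026 [ 0  0  2  3  0  1  1  0  7 21  0  0  0  0  0  0]
scene 0.032 [ 0  0  3  1  0  0  0  0  2 22  1  0  0  0  0  0]
scene 0.038 [ 0  6  5  7  0  0  0  0  0 22  7  0  0  0  0  0]
scene 0.044 [ 2  2  9  7  0  0  0  0  6 12 15  0  0  0  0  0]
scene 0.05 [ 0  2  2  1  0  0  0  0  3  3 13  0  0  0  0  0]
[-0.032 -0.028 -0.024 -0.02  -0.016 -0.012 -0.008 -0.004  0.     0.004
  0.008  0.012  0.016  0.02   0.024  0.028]
```

The open gap is centred at about tool y = −8 mm, because the clip sits slightly tilted in the pads. I'll shift by that much and then lower in stages.

Emit:
step_arm(
  xyz=[
    [0,0.02,0],
    [0,0.04,0.03],
    [0,0.04,0.08],
    [0,0.04,0.13],
    [0,0.04,0.17],
    [0,0.04,0.19],
    [0,0.04,0.2],
    [0,0.04,0.2],
    [0,0.04,0.2],
  ],
  yaw=[0,0,0,0,0,0,0,0,0],
  claw=[1,1,1,1,1,1,1,1,1],
)

```text
time_s: 25.72
tcp_pos: [0.5457, 0.1068, 0.1697]
eef_rot: [-180.0, 0.0, 169.8]
contact_force: [-0.6, 0.1, -0.5]
gripper_width: 0.0186
gripper_force: 24.9
```

```bash
python3 chk.py
```

```text
[0.54570282 0.10677225 0.16967261] [-1.79993168e+02  1.16054777e-02  1.69754548e+02] 0.01857180171162071 [-0.62471149  0.14533    -0.46551177]
wrist flap edge tool-frame 446 [ 0.0516 -0.0078  0.06  ] (array([ 0.0014, -0.008 ]), array([0.1497, 0.0037]), 0.11, 446) x -0.07349979811799588 0.07621762371483101
wrist 0.03 223 [-0.009 -0.021] [0.027 0.007]
wrist 0.036 204 [-0.011 -0.023] [0.027 0.009]
wrist 0.042 339 [-0.013 -0.027] [0.027 0.01 ]
wrist 0.048 319 [-0.023 -0.028] [0.027 0.011]
wrist 0.054 57 [ 0.   -0.02] [0.027 0.012]
wrist 0.06 42 [ 0.019 -0.009] [ 0.027 -0.006]
scene flap edge tool-frame 37 [-0.0529 -0.0088  0.059 ] (array([-0.0528, -0.0095]), array([0.005 , 0.0414]), 89.04, 37) x -0.07350695784563623 -0.032064936911184935
scene 0.03 25 [-0.023 -0.024] [0.024 0.007]
scene 0.036 41 [-0.023 -0.026] [0.026 0.008]
scene 0.042 58 [-0.024 -0.029] [0.025 0.01 ]
scene 0.048 28 [-0.024 -0.029] [0.026 0.01 ]
scene 0.054 23 [-0.026 -0.012] [0.003 0.01 ]
scene 0.06 10 [-0.021 -0.011] [-0.003 -0.007]
```

Emit:
step_arm(
  xyz=[
    [0,0,0.01],
    [0,0,0.03],
    [0,0,0.05],
    [0,0,0.07],
    [0,0,0.09],
    [0,0,0.105],
    [0,0,0.11],
    [0,0,0.11],
    [0,0,0.11],
    [0,0,0.11],
  ],
  yaw=[0,0,0,0,0,0,0,0,0,0],
  claw=[1,1,1,1,1,1,1,1,1,1],
)

```text
time_s: 26.65
tcp_pos: [0.5457, 0.1068, 0.1477]
eef_rot: [180.0, 0.0, 169.8]
contact_force: [-0.4, -0.4, -0.2]
gripper_width: 0.0188
gripper_force: 24.9
```

```bash
python3 chk.py; python3 -c "
import cv2
p=cv2.imread('pics/chk_scene.png');cv2.imwrite('pics/fin.png',cv2.resize(p[170:330,240:440],None,fx=3.7,fy=3.7,interpolation=2))"
```

```text
[0.54566893 0.10681726 0.14772403] [1.79994582e+02 1.46256280e-02 1.69750957e+02] 0.018784149339217168 [-0.38764531 -0.43669395 -0.193279  ]
wrist flap edge tool-frame 605 [ 0.048  -0.0079  0.0382] (array([ 0.0015, -0.0079]), array([0.0039, 0.1498]), 89.95, 605) x -0.07336179668671412 0.07643152048608486
wrist 0.03 220 [-0.008 -0.021] [0.027 0.007]
wrist 0.036 240 [-0.011 -0.023] [0.027 0.009]
wrist 0.042 358 [-0.022 -0.027] [0.027 0.01 ]
wrist 0.048 301 [-0.022 -0.028] [0.027 0.011]
wrist 0.054 34 [ 0.   -0.02] [0.027 0.012]
wrist 0.06 3 [ 0.019 -0.006] [ 0.023 -0.006]
scene flap edge tool-frame 34 [-0.053  -0.0091  0.0378] (array([-0.0539, -0.0095]), array([0.0378, 0.0054]), 1.96, 34) x -0.07290709802196423 -0.03508795982140536
scene 0.03 26 [-0.025 -0.021] [0.026 0.009]
scene 0.036 48 [-0.026 -0.026] [0.026 0.008]
scene 0.042 62 [-0.024 -0.029] [0.022 0.01 ]
scene 0.048 39 [-0.027 -0.03 ] [0.025 0.011]
scene 0.054 13 [-0.026 -0.009] [0.024 0.009]
scene 0.06 5 [-0.022 -0.008] [0.014 0.007]
```

View pics/fin.png

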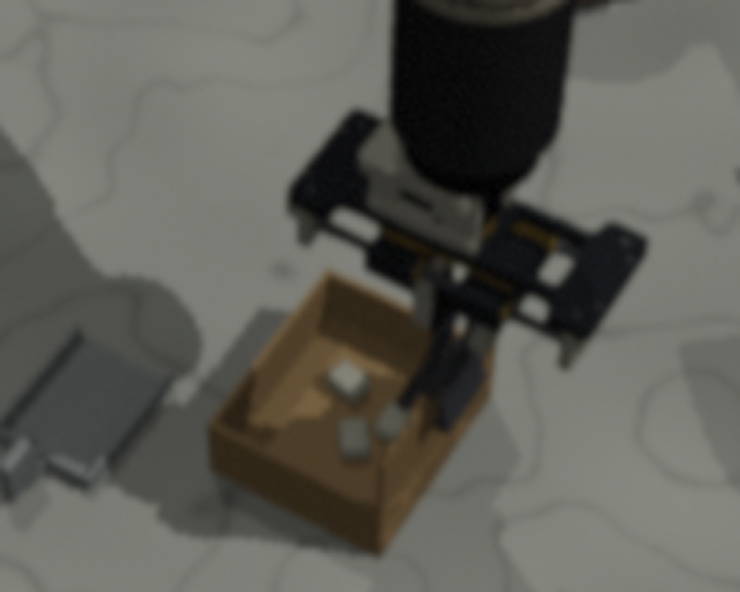

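The jaws hang on either side of the flap, at about (410,385) and (455,390). The three soaps lie in the carton, the dish is upright at left, and there is no contact force. I'm handing it in.

```bash
python3 -c "
from plant import job
print(job.close_job())"
```

```text
the job is handed in; nothing more can be done
None
```

The job is handed in at about 27 s: the three soaps are in the carton, the empty dish stands upright and released on the sill, and the clip is held squeezed open over the middle of the flap with about 16–20 mm of jaw down each side and no contact force beyond sensor noise; the arm never went near the flask, bowl, dock or comb, though I did not re-measure them at the end.

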